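Load and close a specimen carrier

ROBOT

A 6-joint arm with a two-finger parallel gripper is mounted at the origin on the work surface. World frame = base frame: x ahead of the robot, y to its left, z up, the work surface at z = 0. Lengths are in m, angles in rad, forces in N, time in s.
With the tool pointing down it reaches from about 0.425 to 0.95 m from the base axis. Payload 3.5 kg.
Tool frame: the origin (TCP) lies between the finger pads; the fingertips stand 11 mm ahead of it and the grasp point (between the pads) lies 8 mm behind it; z points along the fingers, y is the line along which they close (so a half turn about z gives the same grasp; the last joint's range is limited). The gripper opens to 85 mm and grips with 20 to 120 N. Pads are 22 mm wide; open, the fingers measure 114 mm over their backs; the gripper's body (76 mm by 85 mm) begins 54 mm behind the grasp point. The pads swing forward as they close: fully open they stand 13 mm farther back than shut.
Start: joints at [-1.298, 0.286, 1.577, -0, 1.279, -0.15], TCP at [0.277, -0.616, 0.207] pointing down, gripper open.
Joint ranges: [-2.77, 2.77], [-0.9, 2.22], [0.21, 2.48], [-1.53, 4.67], [0.24, 2.81], [-2.84, 2.84]. Speed limits (rad/s): [2.79, 2.79, 3.14, 3.14, 3.14, 3.14].

INTERFACE

Orientations are given as a unit quaternion [x, y, z, w].
In Python, from cell import * gives the robot as it stands.
- The arm moves only by the tool play_rows, never from a script. Its argument "increments" is a list of rows, each a list of 3 entries, a list of its own where there are three numbers: the shift along the world's x, y, z in m, then the turn, a rotation vector about the world's x, y, z in rad, then the opening, from 0 (shut) to 1 (fully open). A call has exactly 10 rows; each row is the pose to reach, as a shift and turn from the pose commanded when the call began; what a row does not reach only later rows make up. A row lasts 1/12 s, in which the tool goes at most 41.7 mm and 7.16 degrees, less where a joint would pass 70% of its speed; a pose out of reach is approached as far as the arm can. A call with a gripper value outside its range is refused whole. The fingers move at their own pace and stop on an object; "newtons" is the grip in N (left out, the last holds). Time passes only in rows, so rows that repeat a pose let the fingers close, or fill a call up. It gives the time, the measured TCP pose, the force, the opening and the grip force at its end, in the units of the state.
- get_state(): the state, without advancing time (a new reading comes with each control period).
- snapshot(name): name is "scene" or "top" or "wrist"; returns the picture (420x560x3 uint8, red, green, blue); there is no depth.
- get_calibration(name): a dict with "K" (3x3 intrinsics, pixels), "cam_to_world" (4x4, takes a point from camera to world coordinates); the wrist camera has in their place "tool_from_camera" (4x4, takes a point from camera to tool coordinates, whose origin is the TCP and whose axes are the flange's). Camera axes: x right, y down, z forward; pixel columns grow to the right and rows downward; lengths in m; the calibration is good to about 2 mm. The wrist camera is an equidistant fisheye: a pixel r from the principal point sees the ray r / f radians off the axis. A picture is of the moment at which its call begins: read the wrist's pose just before it. get_calibration takes no time and is no camera call.
- finish_job(): hands the job in; it is judged then, once.
Trained networks look in the newest picture that a camera, given by its name, has taken for a name from the list of things; names that differ only in an ending like _2 or _b are one class to them, and where a whole thing is asked for, a point or a joint stands for the part that bears it (a point fixed in the world has none). Each returns a list of dicts, best first, with "conf" (0 to 1); they miss things now and then, are a little off and sometimes report something else, mostly with a low value. They report only what shows in the picture. A call takes as long as a camera call.
- look_for(target, camera): "location" ([x, y, z] in m, in world coordinates, good to about 4 mm: the middle of the surface that is visible of it).
- regions_of(target, camera): "mask" (420x560 bool, what is visible of it).
- mark_of(target, camera): "location" ([x, y, z] in m, in world coordinates, good to about 4 mm: a listed point, or the origin of a listed thing).
The state is a dict: "clock": time; "q": joint angles; "dq": joint speeds; "tau": joint torques, N m; "ee_pos": TCP position; "orientation": TCP orientation; "wrist_force": force on the tool from outside, world axes, zero at the start; "ft_torque": the same for the moment, N m; "width": opening from 0.0 (shut) to 1.0 (fully open); "finger_force": force on a finger pad.
Only numpy, scipy, OpenCV 4.12 (cv2) and the standard library are available. Lean on these libraries where they do the work, as an engineer would, in place of code of your own. Each camera call takes 0.05 s, during which the arm holds its last target. There are 200 camera calls.

TASK

Set the blue rack of purple-capped tubes upright inside the white carrier, put the teal lid on so that it sits flush all round, then swing the red clamp bail fully down onto the lid. Keep the rack upright, set things down rather than drop them, and leave the other things on the bench where they are.

Things in the scene. Friction and masses are not known exactly. Their poses are not given: they have to be found in the camera images.
- carrier: White open-topped box fixed to the bench, outside 140 (x) x 210 (y) x 110 mm high, walls and floor 5 mm (inside 130 x 200 mm). Origin: centre of its underside on the bench; z up; yaw varies. On its +x long side two dark brackets (y = +-65 mm, x = 69 to 99 mm, up to 133 mm high) carry the red clamp bail.
- clamp (a joint): Angle of the red U-shaped clamp bail (rad). 0 = fully down and level, crossbar 1 mm over the seated lid, 40 mm to the carrier's -x of the lid's centre, its arms astride the handle. Grows as it swings up: pi/2 = straight up, more leans to carrier +x; starts at 1.6 to 1.85. Stiff hinge (0.2 N m): stays where left, 2 to 4 N on the crossbar pushes it over and down.
- clamp_hinge (a point): Mid point of the bail's hinge axis, which is parallel to the carrier's y: at (90, 0, 125) mm in the carrier's frame. It does not move with the bail.
- clamp_bar (a point): Centre of the bail's crossbar, 130 mm from the hinge axis; it turns with the bail. The bail is red round bar 12 mm thick: two arms 65 mm either side of the middle, joined by this crossbar, which has a black sleeve (17 mm thick, 50 mm long, looks only) at its middle.
- rack: Loose blue tube rack, 46 (x) x 150 (y) x 51 mm high, with eight tubes; purple caps up to 85 mm above the origin. In its middle an upright blue grip fin, 12 mm thick (x), 32 mm long (y), up to 98 mm; no tube within 30 mm of the centre along y. About 0.25 kg. Origin: centre of the underside; z up.
- lid: Loose teal lid, right way up. Plate 146 (x) x 216 (y) x 8 mm; under it a rim 122 x 192 mm, 10 mm deep, fits the carrier's mouth with 4 mm play each side. Black handle bar along y: 14 mm thick (x), 90 long, 44 to 58 mm above the origin. 0.28 kg. Origin: centre of the rim's underside; seated it is 100 mm above the carrier's origin, long sides parallel, either way round.
- beaker: Clear plastic beaker, 70 mm wide, 90 mm high, a bystander. Origin: centre of the underside.
- wash_bottle: White bottle with red cap, 64 mm wide, 160 mm high, a bystander. Origin: centre of the underside.
- reagent_jar: Amber jar, 60 mm wide, 85 mm high, a bystander. Origin: centre of the underside.
- tape_roll: Yellow tape roll lying flat, 64 mm wide, 19 mm high, a bystander. Origin: centre of the underside.
- tip_box: Orange box, 85 x 120 x 60 mm, a bystander. Origin: centre of the underside.
- timer: Small white flat timer, 60 x 60 x 22 mm, a bystander. Origin: centre of the underside.

How it is judged:
By the outcome, as a careful person would: the job done as asked, in the order asked, and still so for the second after the job is handed in, with the robot touching nothing.
It also fails if it takes over 72 s, if anything falls off the work surface, if the arm or the gripper's body presses on something with over 40 N, if the wrist force passes 120 N, or if a joint passes its speed limit or range.

## Working session

There is one attempt and no reset: what is moved stays moved. The work goes in short steps, Python scripts to look and compute and a tool call to move; the robot and the scene stay as the last step left them, time stands still between calls to the robot, and variables do not carry over. Pictures are saved under pics/ and viewed, at most 13 in all, crops included, and the job is handed in when it is done.

Besides the shell and the picture viewer there is one more tool, called after "Call:" as name(argument=value, ...), one argument or row to a line, values as JSON. play_rows: Moves the arm, as the interface text tells. Its arguments: {"type":"object","properties":{"increments":{"type":"array"},"newtons":{"type":"number"}},"required":["increments"]}

```bash
mkdir -p pics; cat > h.py <<'E'
from cell import *
import numpy as np, cv2
def save(im,n): cv2.imwrite('pics/'+n+'.png',im[:,:,::-1])
E
python3 - <<'E'
from h import *
save(np.hstack([snapshot('top')]),'top1'); save(snapshot('scene'),'scene1')
for t in ['carrier','rack','lid','clamp_bar','clamp_hinge']:
    for c in ['top','scene']:
        try:
            for d in mark_of(t,c)[:2]: print(t,c,'mark',np.round(d['location'],3),round(d['conf'],2))
        except Exception as e: print(t,c,e)
for t in ['beaker','wash_bottle','reagent_jar','tape_roll','tip_box','timer']:
    for d in mark_of(t,'top')[:1]: print(t,np.round(d['location'],3),round(d['conf'],2))
for t in ['carrier','rack','lid','clamp']:
    r=regions_of(t,'top')
    if r:
        m=r[0]['mask'].astype(np.uint8); p=np.argwhere(m)[:,::-1].astype(np.float32); print(t,cv2.minAreaRect(p),len(p),r[0]['conf'])
print(get_calibration('top')); print(get_state())
E
```

```text
carrier top mark [ 0.581  0.033 -0.   ] 0.72
carrier scene mark [0.576 0.032 0.001] 0.81
rack top mark [0.45  0.349 0.003] 0.65
rack scene mark [ 0.449  0.347 -0.   ] 0.84
lid top mark [ 0.453 -0.314  0.001] 0.65
lid scene mark [ 0.454 -0.312  0.002] 0.82
clamp_bar top mark [0.681 0.009 0.252] 0.69
clamp_bar top mark [ 0.727  0.207 -0.001] 0.18
clamp_bar scene mark [0.681 0.013 0.254] 0.82
clamp_bar scene mark [ 0.725 -0.181 -0.002] 0.59
clamp_hinge top mark [0.664 0.016 0.122] 0.91
clamp_hinge scene mark [0.668 0.013 0.125] 0.86
beaker [ 0.71 -0.33  0.  ] 0.71
wash_bottle [0.73  0.327 0.002] 0.72
reagent_jar [ 0.728  0.206 -0.   ] 0.97
tape_roll [ 0.37   0.105 -0.001] 0.67
tip_box [ 0.724 -0.181  0.001] 0.59
timer [ 0.363 -0.084  0.   ] 0.95
carrier ((266.3077087402344, 180.96153259277344), (81.7804183959961, 90.8017578125), 11.309932708740234) 5307 0.59
rack ((147.55882263183594, 246.2353057861328), (61.5679931640625, 20.065336227416992), 30.963756561279297) 1122 0.66
lid ((387.991455078125, 241.9351043701172), (52.24441146850586, 77.62774658203125), 82.47618103027344) 3951 0.79
cl
[... 643 characters left out ...]
1.1, 'q': array([-1.29798236e+00,  2.86285228e-01,  1.57672951e+00,  3.20077268e-05,
        1.27858274e+00, -1.49993325e-01]), 'dq': array([-6.39400391e-04, -9.28232715e-04, -8.77923690e-04, -1.06368843e-04,
        6.40290526e-05,  3.86999900e-04]), 'tau': array([ 7.91411821e-04, -4.05971360e+01, -2.92940891e+01, -5.82220582e-05,
        5.20734084e-04, -7.03764812e-06]), 'ee_pos': array([ 0.27700052, -0.61552189,  0.20721872]), 'orientation': array([ 9.77738315e-01,  2.09827996e-01,  1.51485511e-05, -3.34729918e-06]), 'wrist_force': array([-0.08921547, -0.35263018,  0.2563438 ]), 'ft_torque': array([-0.02348611, -0.01130427, -0.00589623]), 'finger_force': 0.0, 'width': 1.0034806947058397}
```

```bash
python3 - <<'E'
import cv2
im=cv2.imread('pics/top1.png')[100:310,90:470]; cv2.imwrite('pics/top1c.png',cv2.resize(im,None,fx=2.1,fy=2.1,interpolation=cv2.INTER_CUBIC))
E
```

```text
(no output)
```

View pics/top1c.png

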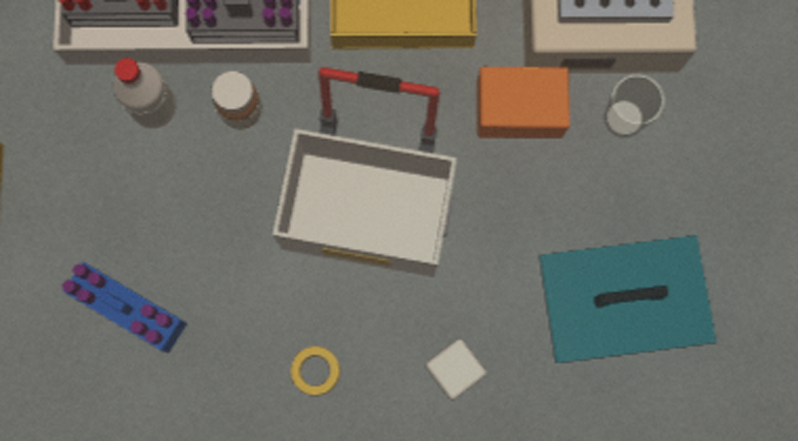

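View pics/scene1.png

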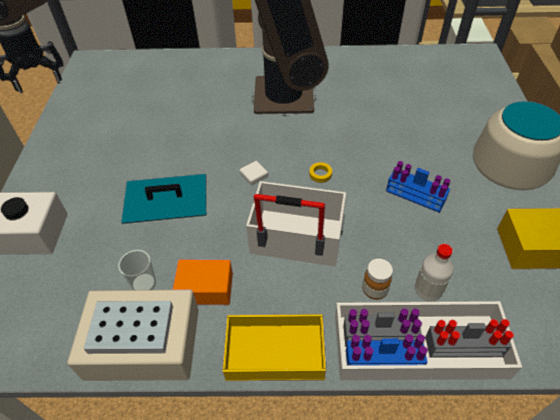

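The top view shows the rack (crop ~125,307), lid (~630,300), and carrier (corners ~297,131 / 455,158 / 437,265 / 274,236), with the bail standing up on the far side. I take the loose rack to be the one at left; the tray racks stay where they are.

```bash
cat >> h.py <<'E'
def bp(px,z):
    c=get_calibration('top');T=c['cam_to_world']
    d=(T[:3,:3]@np.linalg.inv(c['K'])@np.c_[np.atleast_2d(px),np.ones(len(np.atleast_2d(px)))].T).T
    return T[:3,3]+d*((z-T[2,3])/d[:,2])[:,None]
def yaw(v): return np.degrees(np.arctan2(v[1],v[0]))
E
python3 - <<'E'
from h import *
def C(l): return np.array(l)/2.1+[90,100]
for n,l,z in [('car',[(297,131),(455,158),(437,265),(274,236)],.11),('lid',[(541,255),(696,236),(715,343),(557,362)],.018)]:
    p=bp(C(l),z); print(n,p.mean(0).round(4),[np.linalg.norm(p[i]-p[i-1]).round(3) for i in range(4)],[yaw(p[0]-p[1]).round(1),yaw(p[3]-p[2]).round(1),yaw(p[0]-p[3]).round(1),yaw(p[1]-p[2]).round(1)])
p=bp(C([(81,270),(97,280),(70,287),(85,294),(149,310),(164,320),(138,328),(153,336)]),.085)
print('rack',p.mean(0).round(4),[yaw(p[i]-p[i+4]).round(1) for i in range(4)],[yaw(p[i]-p[i+2]).round(1) for i in (0,1,4,5)], [np.linalg.norm(p[i]-p[i+4]).round(3) for i in range(4)])
p=bp(C([(380,82)]),.255);print('bar',p)
p=bp(C([(598,301),(666,291)]),.058);print('handle',p.mean(0),yaw(p[0]-p[1]))
c=get_calibration('wrist');print(c)
E
```

```text
car [0.5745 0.028  0.11  ] [np.float64(0.139), np.float64(0.205), np.float64(0.14), np.float64(0.207)] [np.float64(79.5), np.float64(79.2), np.float64(-11.6), np.float64(-10.5)]
lid [ 0.4529 -0.318   0.018 ] [np.float64(0.144), np.float64(0.212), np.float64(0.145), np.float64(0.212)] [np.float64(96.4), np.float64(96.1), np.float64(6.3), np.float64(6.3)]
rack [0.4465 0.342  0.085 ] [np.float64(59.3), np.float64(59.0), np.float64(58.8), np.float64(58.2)] [np.float64(-30.8), np.float64(-39.0), np.float64(-30.0), np.float64(-33.4)] [np.float64(0.101), np.float64(0.1), np.float64(0.102), np.float64(0.102)]
bar [[0.67778717 0.00786981 0.255     ]]
handle [ 0.45125831 -0.31521286  0.058     ] 97.67349290605607
{'K': array([[325.1922621 ,   0.        , 277.63696901],
       [  0.        , 325.1922621 , 206.58660334],
       [  0.        ,   0.        ,   1.        ]]), 'tool_from_camera': array([[ 4.61076653e-04, -9.48151163e-01, -3.17819382e-01,
         8.23856103e-02],
       [ 9.99999888e-01,  4.69793422e-04,  4.92148145e-05,
        -1.12749715e-03],
       [ 1.02646372e-04, -3.17819369e-01,  9.48151274e-01,
        -1.67077587e-01],
       [ 0.00000000e+00,  0.00000000e+00,  0.00000000e+00,
         1.00000000e+00]])}
```

Call:
play_rows(
  increments=[
    [[0.015,0.03,0.007],[0,0,0.03],1],
    [[0.035,0.065,0.014],[0,0,0.07],1],
    [[0.055,0.1,0.021],[0,0,0.1],1],
    [[0.075,0.14,0.028],[0,0,0.14],1],
    [[0.095,0.18,0.035],[0,0,0.18],1],
    [[0.115,0.215,0.042],[0,0,0.21],1],
    [[0.135,0.25,0.05],[0,0,0.25],1],
    [[0.155,0.29,0.057],[0,0,0.28],1],
    [[0.175,0.325,0.064],[0,0,0.32],1],
    [[0.195,0.36,0.07],[0,0,0.35],1],
  ],
  newtons=40,
)

```text
clock: 1.93
ee_pos: [0.4687, -0.2604, 0.2769]
orientation: [0.926, 0.378, 0.0, 0.0]
wrist_force: [0.2, -1.0, -0.1]
width: 0.999
finger_force: 0.0
```

Call:
play_rows(
  increments=[
    [[0,0.04,0],[0,0,0.03],1],
    [[0,0.08,0],[0,0,0.06],1],
    [[0,0.12,0],[0,0,0.1],1],
    [[0,0.16,0],[0,0,0.13],1],
    [[0,0.2,0],[0,0,0.16],1],
    [[0,0.24,0],[0,0,0.2],1],
    [[0,0.28,0],[0,0,0.23],1],
    [[0,0.32,0],[0,0,0.257],1],
    [[0,0.36,0],[0,0,0.257],1],
    [[0,0.4,0],[0,0,0.257],1],
  ],
)

```text
clock: 2.77
ee_pos: [0.4678, 0.1398, 0.2765]
orientation: [0.87, 0.492, 0.001, 0.0]
wrist_force: [1.1, -0.6, 0.8]
width: 1.001
finger_force: 0.0
```

Call:
play_rows(
  increments=[
    [[-0.004,0.035,-0.005],[0,0,0],1],
    [[-0.008,0.07,-0.015],[0,0,0],1],
    [[-0.012,0.105,-0.025],[0,0,0],1],
    [[-0.016,0.14,-0.035],[0,0,0],1],
    [[-0.02,0.17,-0.045],[0,0,0],1],
    [[-0.024,0.19,-0.055],[0,0,0],1],
    [[-0.024,0.202,-0.065],[0,0,0],1],
    [[-0.024,0.202,-0.07],[0,0,0],1],
    [[-0.024,0.202,-0.07],[0,0,0],1],
    [[-0.024,0.202,-0.07],[0,0,0],1],
  ],
)

```text
clock: 3.6
ee_pos: [0.4445, 0.3387, 0.2059]
orientation: [0.871, 0.492, -0.0, 0.0]
wrist_force: [-0.3, -0.4, -0.5]
width: 1.002
finger_force: 0.0
```

```bash
cat >> h.py <<'E'
from scipy.spatial.transform import Rotation as R
def wp():
    s=get_state(); T=np.eye(4);T[:3,:3]=R.from_quat(s['orientation']).as_matrix();T[:3,3]=s['ee_pos'];return T
def wproj(P,T):
    c=get_calibration('wrist');M=T@c['tool_from_camera'];p=(np.atleast_2d(P)-M[:3,3])@M[:3,:3]
    th=np.arctan2(np.hypot(p[:,0],p[:,1]),p[:,2]);h=np.hypot(p[:,0],p[:,1]);f=c['K'][0,0]
    return np.c_[c['K'][0,2]+f*th*p[:,0]/h,c['K'][1,2]+f*th*p[:,1]/h]
def box(c,yawdeg,lx,ly,z):
    a=np.radians(yawdeg);u=np.array([np.cos(a),np.sin(a)]);v=np.array([-u[1],u[0]])
    return np.array([[*(np.array(c)+sx*lx/2*u+sy*ly/2*v),z] for sx,sy in [(1,1),(1,-1),(-1,-1),(-1,1)]])
def draw(im,P,T,col=(255,255,0)):
    cv2.polylines(im,[wproj(P,T).round().astype(int)],True,col,1)
E
python3 - <<'E'
from h import *
T=wp(); im=snapshot('wrist').copy()
print(T.round(3), yaw(T[:3,1]))
for d in mark_of('rack','wrist')[:2]: print(d)
draw(im,box((.448,.346),-31,.012,.032,.098),T); draw(im,box((.448,.346),-31,.046,.150,.051),T,(0,255,0))
save(im,'w1')
E
```

```text
[[ 0.516  0.857 -0.     0.444]
 [ 0.857 -0.516 -0.001  0.339]
 [-0.001  0.    -1.     0.206]
 [ 0.     0.     0.     1.   ]] -31.05255253500442
{'location': [0.4487, 0.3469, 0.0011], 'conf': 0.67}
```

View pics/w1.png

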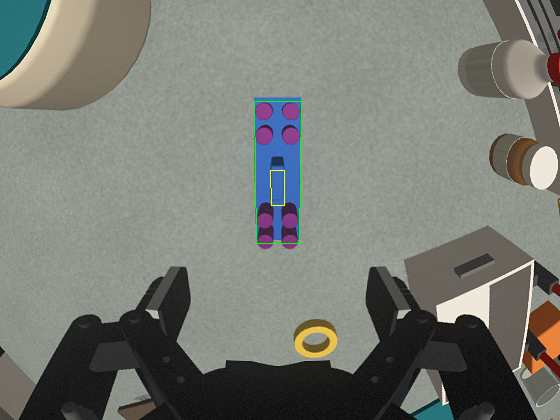

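The overlay matches the rack outline (x 255–300, y 99–245). The estimate holds to about 1 mm.

```bash
python3 -c "
from h import *
T=wp();print(T.round(4),(np.array([.448,.346,.077])-T[:3,3]).round(4))"
```

```text
[[ 5.164e-01  8.563e-01  1.300e-03  4.450e-01]
 [ 8.563e-01 -5.164e-01  3.000e-04  3.388e-01]
 [ 9.000e-04  9.000e-04 -1.000e+00  2.069e-01]
 [ 0.000e+00  0.000e+00  0.000e+00  1.000e+00]] [ 0.003   0.0072 -0.1299]
```

Call:
play_rows(
  increments=[
    [[0.001,0.002,-0.012],[0,0,0],1],
    [[0.002,0.005,-0.03],[0,0,0],1],
    [[0.003,0.007,-0.05],[0,0,0],1],
    [[0.003,0.007,-0.07],[0,0,0],1],
    [[0.003,0.007,-0.09],[0,0,0],0.7],
    [[0.003,0.007,-0.108],[0,0,0],0.7],
    [[0.003,0.007,-0.12],[0,0,0],0.7],
    [[0.003,0.007,-0.127],[0,0,0],0.6],
    [[0.003,0.007,-0.129],[0,0,0],0.5],
    [[0.003,0.007,-0.129],[0,0,0],0.4],
  ],
)

```text
clock: 4.53
ee_pos: [0.4474, 0.3466, 0.077]
orientation: [0.87, 0.492, -0.0, 0.0]
wrist_force: [0.5, -0.1, 0.1]
width: 0.402
finger_force: 0.0
```

Call:
play_rows(
  increments=[
    [[0,0,0],[0,0,0],0.3],
    [[0,0,0],[0,0,0],0.1],
    [[0,0,0],[0,0,0],0],
    [[0,0,0],[0,0,0],0],
    [[0,0,0],[0,0,0],0],
    [[0,0,0],[0,0,0],0],
    [[0,0,0],[0,0,0],0],
    [[0,0,0],[0,0,0],0],
    [[0,0,0],[0,0,0],0],
    [[0,0,0],[0,0,0],0],
  ],
)

```text
clock: 5.37
ee_pos: [0.4472, 0.3468, 0.077]
orientation: [0.87, 0.492, -0.0, 0.0]
wrist_force: [0.5, -0.8, 0.7]
width: 0.002
finger_force: 0.0
```

```bash
python3 - <<'E'
from h import *
T=wp(); im=snapshot('wrist').copy(); im2=snapshot('scene')
for c in ('wrist','scene'):print(mark_of('rack',c)[:1])
a=cv2.resize(im2[140:230,360:480],(480,360),interpolation=cv2.INTER_CUBIC)
b=cv2.resize(im[:,140:420],(240,360))
save(np.hstack([cv2.resize(im[60:400,120:440],(339,360)),a]),'w2')
E
```

```text
[{'location': [0.4483, 0.3483, 0.0019], 'conf': 0.74}]
[{'location': [0.4501, 0.3486, -0.0005], 'conf': 0.82}]
```

View pics/w2.png

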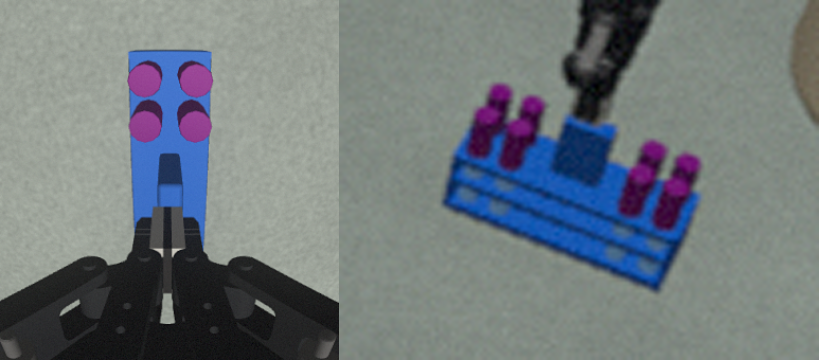

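```bash
python3 - <<'E'
from h import *
T=wp()
print(wproj(box((.448,.347),-31,.012,.032,.098),T).round(), wproj(box((.448,.347),-31,.012,.032,.051),T).round())
for d in (.011,0,-.008,-.03,-.05): print(d,wproj((T@[0,0,d,1])[:3],T).round())
print(wproj((T@[.011,0,.011,1])[:3],T), wproj((T@[.011,0,-.02,1])[:3],T))
s=get_state();print(s['width'],s['finger_force'])
E
```

```text
[[292. 240.]
 [291. 294.]
 [269. 294.]
 [268. 240.]] [[289. 209.]
 [288. 255.]
 [270. 255.]
 [270. 209.]]
0.011 [[279. 243.]]
0 [[279. 251.]]
-0.008 [[279. 258.]]
-0.03 [[279. 278.]]
-0.05 [[279. 302.]]
[[278.60329204 226.25163391]] [[278.78250709 249.33281266]]
0.0008266270160549371 0.0
```

```bash
python3 - <<'E'
from h import *
T=wp(); print('open tip proj')
for x in (-.011,.011):
  for d in (-.002,-.03,-.045): print(x,d,wproj((T@[x,.0425,d,1])[:3],T).round())
print('closed')
for x in (-.011,.011):
  for d in (.011,-.011,-.03): print(x,d,wproj((T@[x,.0,d,1])[:3],T).round())
im=snapshot('wrist'); im2=snapshot('scene')
a=cv2.resize(im2[130:230,370:460],(540,600),interpolation=cv2.INTER_CUBIC)[:, 100:480]
b=cv2.resize(im[190:340,230:330],(400,600),interpolation=cv2.INTER_CUBIC)
save(np.hstack([b,a]),'w3')
E
```

```text
open tip proj
-0.011 -0.002 [[351. 269.]]
-0.011 -0.03 [[361. 295.]]
-0.011 -0.045 [[368. 312.]]
0.011 -0.002 [[354. 235.]]
0.011 -0.03 [[366. 257.]]
0.011 -0.045 [[374. 273.]]
closed
-0.011 0.011 [[279. 259.]]
-0.011 -0.011 [[279. 278.]]
-0.011 -0.03 [[279. 297.]]
0.011 0.011 [[279. 226.]]
0.011 -0.011 [[279. 242.]]
0.011 -0.03 [[279. 259.]]
```

View pics/w3.png

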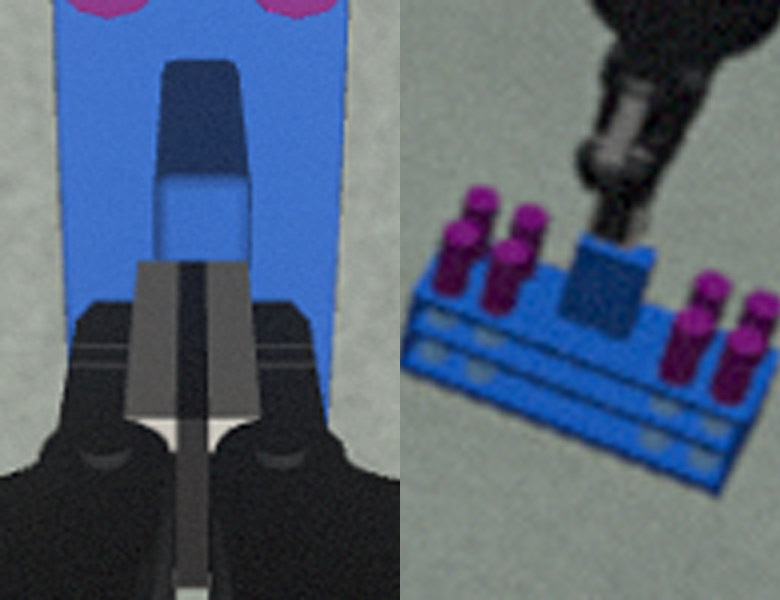

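The wrist zoom shows the fin top (crop rows 175–262) unobstructed and the closed tips just above it. So the real fingertips sit about 38 mm farther back than the stated TCP suggests. I'll reopen and go lower, watching the force.

Call:
play_rows(
  increments=[
    [[0,0,0.01],[0,0,0],0.3],
    [[0,0,0.015],[0,0,0],0.6],
    [[0,0,0.015],[0,0,0],0.6],
    [[0.001,0.001,0.01],[0,0,0],0.6],
    [[0.001,0.001,0],[0,0,0],0.6],
    [[0.001,0.001,-0.012],[0,0,0],0.6],
    [[0.001,0.001,-0.022],[0,0,0],0.6],
    [[0.001,0.001,-0.03],[0,0,0],0.6],
    [[0.001,0.001,-0.036],[0,0,0],0.6],
    [[0.001,0.001,-0.036],[0,0,0],0.4],
  ],
)

```text
clock: 6.5
ee_pos: [0.4467, 0.3469, 0.0385]
orientation: [0.87, 0.492, -0.002, -0.0]
wrist_force: [0.3, 0.4, -0.5]
width: 0.474
finger_force: 0.0
```

Call:
play_rows(
  increments=[
    [[0,0,0],[0,0,0],0.3],
    [[0,0,0],[0,0,0],0.2],
    [[0,0,0],[0,0,0],0.1],
    [[0,0,0],[0,0,0],0],
    [[0,0,0],[0,0,0],0],
    [[0,0,0],[0,0,0],0],
    [[0,0,0],[0,0,0],0],
    [[0,0,0],[0,0,0],0],
    [[0,0,0],[0,0,0],0],
    [[0,0,0],[0,0,0],0],
  ],
)

```text
clock: 7.33
ee_pos: [0.4487, 0.348, 0.0416]
orientation: [0.87, 0.492, 0.001, 0.0]
wrist_force: [1.0, 0.4, 1.9]
width: 0.133
finger_force: 42.4
```

Call:
play_rows(
  increments=[
    [[0,0,0.01],[0,0,0],0],
    [[0,0,0.025],[0,0,0],0],
    [[0,0,0.045],[0,0,0],0],
    [[0,0,0.065],[0,0,0],0],
    [[0,0,0.085],[0,0,0],0],
    [[0,0,0.105],[0,0,0],0],
    [[0.005,-0.01,0.12],[0,0,0],0],
    [[0.01,-0.025,0.13],[0,0,0.03],0],
    [[0.015,-0.045,0.135],[0,0,0.06],0],
    [[0.025,-0.065,0.135],[0,0,0.1],0],
  ],
)

```text
clock: 8.17
ee_pos: [0.4722, 0.2824, 0.177]
orientation: [0.844, 0.537, -0.0, -0.0]
wrist_force: [-0.3, -0.3, -3.3]
width: 0.133
finger_force: 41.6
```

Call:
play_rows(
  increments=[
    [[0.01,-0.025,0],[0,0,0.03],0],
    [[0.02,-0.05,0],[0,0,0.06],0],
    [[0.03,-0.075,0],[0,0,0.1],0],
    [[0.04,-0.1,0],[0,0,0.13],0],
    [[0.05,-0.13,0],[0,0,0.16],0],
    [[0.06,-0.16,0],[0,0,0.2],0],
    [[0.07,-0.19,0],[0,0,0.23],0],
    [[0.08,-0.215,0],[0,0,0.25],0],
    [[0.09,-0.235,0],[0,0,0.256],0],
    [[0.095,-0.248,0],[0,0,0.256],0],
  ],
)

```text
clock: 9.0
ee_pos: [0.5677, 0.0328, 0.1751]
orientation: [0.77, 0.638, -0.001, -0.001]
wrist_force: [-0.8, -0.5, -4.0]
width: 0.133
finger_force: 41.5
```

```bash
python3 - <<'E'
from h import *
T=wp(); im=snapshot('wrist').copy(); snapshot('top')
print(T[:3,3].round(4), yaw(T[:3,1]),get_state()['width'])
for t in('carrier','rack'):
  for c in ('wrist','top'):print(t,c,[(np.round(d['location'],4),d['conf']) for d in mark_of(t,c)[:1]])
draw(im,box((.577,.030),-10.6,.14,.21,.11),T); draw(im,box((.577,.030),-10.6,.13,.2,.11),T,(0,255,0))
save(im,'w4')
E
```

```text
[0.5677 0.0328 0.1751] -10.697433961209283 0.1355191792737854
carrier wrist []
carrier top [(array([ 0.3614, -0.082 , -0.005 ]), 0.22)]
rack wrist [(array([0.5683, 0.0316, 0.1369]), 0.85)]
rack top []
```

View pics/w4.png

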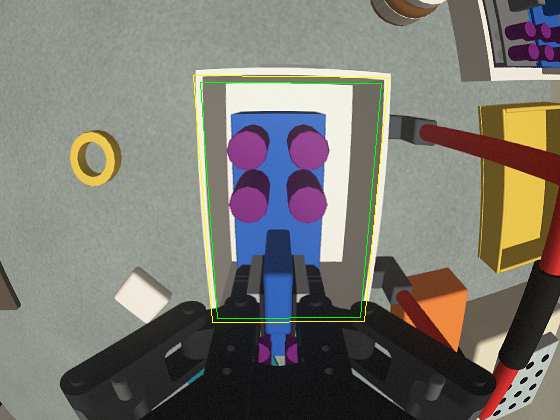

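The wrist view shows the rack held straight over the carrier mouth. The carrier's far edge is at row 70 against 75 predicted, so the carrier sits ~4 mm further in +y, well inside the margins.

Call:
play_rows(
  increments=[
    [[0.001,0,-0.01],[0,0,0],0],
    [[0.001,0,-0.025],[0,0,0],0],
    [[0.001,0,-0.04],[0,0,0],0],
    [[0.001,0,-0.058],[0,0,0],0],
    [[0.001,0,-0.076],[0,0,0],0],
    [[0.001,0,-0.092],[0,0,0],0],
    [[0.001,0,-0.105],[0,0,0],0],
    [[0.001,0,-0.115],[0,0,0],0],
    [[0.001,0,-0.121],[0,0,0],0],
    [[0.001,0,-0.124],[0,0,0],0],
  ],
)

```text
clock: 10.13
ee_pos: [0.5687, 0.0351, 0.051]
orientation: [0.769, 0.639, -0.0, -0.001]
wrist_force: [0.2, 0.1, -3.1]
width: 0.138
finger_force: 41.5
```

Call:
play_rows(
  increments=[
    [[0,0,-0.001],[0,0,0],0],
    [[0,0,-0.002],[0,0,0],0],
    [[0,0,-0.003],[0,0,0],0],
    [[0,0,-0.004],[0,0,0],0],
    [[0,0,-0.005],[0,0,0],0],
    [[0,0,-0.005],[0,0,0],0],
    [[0,0,-0.005],[0,0,0],0],
    [[0,0,-0.005],[0,0,0],0],
    [[0,0,-0.005],[0,0,0],0],
    [[0,0,-0.005],[0,0,0],0],
  ],
)

```text
clock: 10.97
ee_pos: [0.5692, 0.0348, 0.0471]
orientation: [0.769, 0.639, 0.0, 0.0]
wrist_force: [0.5, -0.5, -3.4]
width: 0.132
finger_force: 41.5
```

Call:
play_rows(
  increments=[
    [[0,0,-0.001],[0,0,0],0],
    [[0,0,-0.002],[0,0,0],0],
    [[0,0,-0.003],[0,0,0],0],
    [[0,0,-0.003],[0,0,0],0],
    [[0,0,-0.003],[0,0,0],0],
    [[0,0,-0.003],[0,0,0],0],
    [[0,0,-0.003],[0,0,0],0],
    [[0,0,-0.003],[0,0,0],0],
    [[0,0,-0.003],[0,0,0],0],
    [[0,0,-0.003],[0,0,0],0],
  ],
)

```text
clock: 11.8
ee_pos: [0.5696, 0.0346, 0.0466]
orientation: [0.769, 0.639, -0.0, -0.0]
wrist_force: [-4.8, -0.9, 9.1]
width: 0.13
finger_force: 43.5
```

Call:
play_rows(
  increments=[
    [[0,0,0.001],[0,0,0],0.15],
    [[0,0,0.001],[0,0,0],0.2],
    [[0,0,0.001],[0,0,0],0.3],
    [[0,0,0.001],[0,0,0],0.35],
    [[0,0,0.001],[0,0,0],0.35],
    [[0,0,0.01],[0,0,0],0.35],
    [[0,0,0.025],[0,0,0],0.35],
    [[0,0,0.05],[0,0,0],0.35],
    [[0,0,0.085],[0,0,0],0.35],
    [[0,0,0.12],[0,0,0],0.5],
  ],
)

```text
clock: 12.63
ee_pos: [0.5683, 0.0349, 0.1648]
orientation: [0.769, 0.639, -0.001, -0.001]
wrist_force: [0.7, 0.5, -0.0]
width: 0.477
finger_force: 0.0
```

Call:
play_rows(
  increments=[
    [[0,-0.01,0.02],[0,0,0.03],0.6],
    [[-0.01,-0.035,0.03],[0,0,0.06],0.6],
    [[-0.02,-0.07,0.035],[0,0,0.1],0.6],
    [[-0.033,-0.108,0.035],[0,0,0.13],0.6],
    [[-0.046,-0.146,0.035],[0,0,0.16],0.6],
    [[-0.06,-0.184,0.035],[0,0,0.2],0.6],
    [[-0.073,-0.222,0.03],[0,0,0.23],0.6],
    [[-0.086,-0.26,0.025],[0,0,0.26],0.6],
    [[-0.1,-0.298,0.015],[0,0,0.295],0.6],
    [[-0.11,-0.33,0],[0,0,0.295],0.6],
  ],
)

```text
clock: 13.47
ee_pos: [0.4588, -0.2984, 0.1661]
orientation: [0.667, 0.745, -0.0, 0.002]
wrist_force: [1.1, -0.3, -0.2]
width: 0.599
finger_force: 0.0
```

Call:
play_rows(
  increments=[
    [[-0.003,-0.01,-0.01],[0,0,0],0.6],
    [[-0.005,-0.019,-0.02],[0,0,0],0.6],
    [[-0.005,-0.019,-0.03],[0,0,0],0.6],
    [[-0.005,-0.019,-0.035],[0,0,0],0.6],
    [[-0.005,-0.019,-0.035],[0,0,0],0.6],
    [[-0.005,-0.019,-0.035],[0,0,0],0.6],
    [[-0.005,-0.019,-0.035],[0,0,0],0.6],
    [[-0.005,-0.019,-0.035],[0,0,0],0.6],
    [[-0.005,-0.019,-0.035],[0,0,0],0.6],
    [[-0.005,-0.019,-0.035],[0,0,0],0.6],
  ],
)

```text
clock: 14.3
ee_pos: [0.4546, -0.3141, 0.1296]
orientation: [0.667, 0.745, -0.0, 0.001]
wrist_force: [0.4, 0.2, -0.5]
width: 0.602
finger_force: 0.0
```

```bash
python3 - <<'E'
from h import *
T=wp(); im=snapshot('wrist').copy(); snapshot('top')
sc=snapshot('scene')
print(T[:3,3].round(4), yaw(T[:3,1]))
for t in('carrier','rack','lid','clamp_hinge','clamp_bar'):
  for c in ('wrist','top','scene'):print(t,c,[(np.round(d['location'],4),round(d['conf'],2)) for d in mark_of(t,c)[:1]])
draw(im,box((.453,-.315),6.3,.146,.216,.018),T); draw(im,box((.453,-.315),6.3,.014,.09,.058),T)
s2=cv2.resize(sc[160:280,220:380],(560,420))
save(cv2.resize(np.hstack([im[:,100:],s2])[:,:],(0,0),fx=.78,fy=.78),'w5')
E
```

```text
[ 0.4546 -0.3141  0.1296] 6.336219297283415
carrier wrist []
carrier top [(array([ 5.799e-01,  3.170e-02, -5.000e-04]), 0.83)]
carrier scene [(array([0.5782, 0.0327, 0.    ]), 0.82)]
rack wrist []
rack top [(array([0.5688, 0.0366, 0.0074]), 0.76)]
rack scene [(array([0.5705, 0.034 , 0.0046]), 0.93)]
lid wrist [(array([ 0.454 , -0.3109,  0.0017]), 0.79)]
lid top [(array([ 4.560e-01, -3.116e-01, -2.000e-04]), 0.6)]
lid scene [(array([ 0.4523, -0.3106,  0.0033]), 0.87)]
clamp_hinge wrist []
clamp_hinge top [(array([0.6645, 0.0146, 0.1208]), 0.61)]
clamp_hinge scene [(array([0.6686, 0.0133, 0.1296]), 0.86)]
clamp_bar wrist [(array([ 0.7189, -0.1792,  0.0024]), 0.58)]
clamp_bar top [(array([0.68  , 0.0094, 0.2557]), 0.6)]
clamp_bar scene [(array([0.6808, 0.0163, 0.2538]), 0.76)]
```

View pics/w5.png

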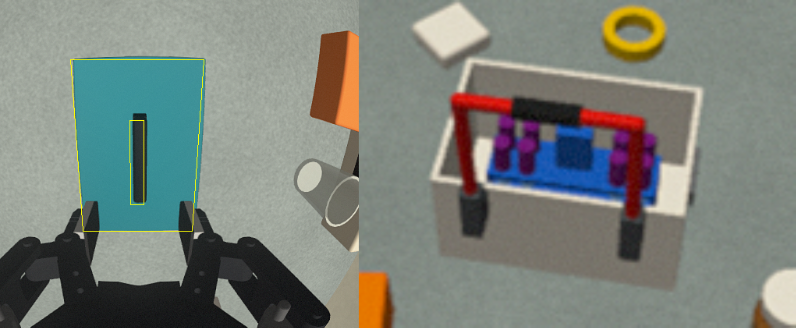

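The rack stands upright in the carrier (right half), and the lid overlay fits to within ~2 mm (handle ~2 mm to the right). I'll descend onto the handle.

Call:
play_rows(
  increments=[
    [[0,0,-0.01],[0,0,0],0.6],
    [[0,0,-0.025],[0,0,0],0.6],
    [[0,0,-0.045],[0,0,0],0.6],
    [[0,0,-0.065],[0,0,0],0.6],
    [[0,0,-0.083],[0,0,0],0.6],
    [[0,0,-0.099],[0,0,0],0.6],
    [[0,0,-0.111],[0,0,0],0.6],
    [[0,0,-0.119],[0,0,0],0.6],
    [[0,0,-0.123],[0,0,0],0.6],
    [[0,0,-0.123],[0,0,0],0.5],
  ],
)

```text
clock: 16.03
ee_pos: [0.4538, -0.3139, 0.0052]
orientation: [0.667, 0.745, 0.0, -0.001]
wrist_force: [0.2, 0.0, -1.1]
width: 0.501
finger_force: 0.0
```

Call:
play_rows(
  increments=[
    [[0,0,0],[0,0,0],0.4],
    [[0,0,0],[0,0,0],0.3],
    [[0,0,0],[0,0,0],0.2],
    [[0,0,0],[0,0,0],0.1],
    [[0,0,0],[0,0,0],0],
    [[0,0,0],[0,0,0],0],
    [[0,0,0],[0,0,0],0],
    [[0,0,0],[0,0,0],0],
    [[0,0,0],[0,0,0],0],
    [[0,0,0],[0,0,0],0],
  ],
  newtons=60,
)

```text
clock: 16.87
ee_pos: [0.455, -0.3149, 0.0073]
orientation: [0.667, 0.745, 0.0, 0.001]
wrist_force: [0.5, 0.4, 5.8]
width: 0.149
finger_force: 59.5
```

Call:
play_rows(
  increments=[
    [[0,0,0.008],[0,0,0],0],
    [[0,0,0.02],[0,0,0],0],
    [[0,0,0.04],[0,0,0],0],
    [[0,0,0.06],[0,0,0],0],
    [[0,0,0.08],[0,0,0],0],
    [[0,0,0.1],[0,0,0],0],
    [[0.003,0.01,0.12],[0,0,-0.02],0],
    [[0.008,0.025,0.14],[0,0,-0.04],0],
    [[0.014,0.045,0.155],[0,0,-0.06],0],
    [[0.022,0.067,0.165],[0,0,-0.08],0],
  ],
)

```text
clock: 17.7
ee_pos: [0.4763, -0.2472, 0.1733]
orientation: [0.697, 0.717, -0.0, 0.001]
wrist_force: [0.2, -0.0, -3.6]
width: 0.149
finger_force: 58.8
```

Call:
play_rows(
  increments=[
    [[0.01,0.025,0],[0,0,-0.03],0],
    [[0.02,0.05,0],[0,0,-0.06],0],
    [[0.03,0.08,0],[0,0,-0.09],0],
    [[0.04,0.11,0],[0,0,-0.12],0],
    [[0.05,0.14,0],[0,0,-0.15],0],
    [[0.06,0.17,0],[0,0,-0.18],0],
    [[0.07,0.2,0],[0,0,-0.2],0],
    [[0.08,0.23,0],[0,0,-0.215],0],
    [[0.09,0.255,0],[0,0,-0.215],0],
    [[0.095,0.27,0],[0,0,-0.215],0],
  ],
)

```text
clock: 18.53
ee_pos: [0.571, 0.0256, 0.171]
orientation: [0.769, 0.64, 0.0, -0.001]
wrist_force: [0.1, -0.7, -2.0]
width: 0.154
finger_force: 58.8
```

Call:
play_rows(
  increments=[
    [[0.004,0.008,0],[0,0,0],0],
    [[0.004,0.008,0],[0,0,0],0],
    [[0.004,0.008,-0.005],[0,0,0],0],
    [[0.004,0.008,-0.01],[0,0,0],0],
    [[0.004,0.008,-0.015],[0,0,0],0],
    [[0.004,0.008,-0.02],[0,0,0],0],
    [[0.004,0.008,-0.02],[0,0,0],0],
    [[0.004,0.008,-0.02],[0,0,0],0],
    [[0.004,0.008,-0.02],[0,0,0],0],
    [[0.004,0.008,-0.02],[0,0,0],0],
  ],
)

```text
clock: 19.37
ee_pos: [0.5754, 0.0306, 0.1514]
orientation: [0.769, 0.639, 0.0, 0.0]
wrist_force: [0.8, -0.9, -2.4]
width: 0.155
finger_force: 58.7
```

```bash
python3 - <<'E'
from h import *
T=wp(); im=snapshot('wrist').copy(); snapshot('top'); sc=snapshot('scene').copy()
print(T[:3,3].round(4), yaw(T[:3,1]),get_state()['width'])
for t in('carrier','lid','clamp_hinge'):
  for c in ('wrist','top','scene'):print(t,c,[(np.round(d['location'],4),round(d['conf'],2)) for d in mark_of(t,c)[:1]])
y=yaw(T[:3,1]); z=T[2,3]-.0073
draw(im,box(T[:2,3],y,.146,.216,z+.018),T)
draw(im,box((.578,.033),-10.6,.14,.21,.11),T,(0,255,0))
s2=cv2.resize(sc[140:280,220:380],(480,420))
save(cv2.resize(np.hstack([im[:,80:500],s2]),(0,0),fx=.87,fy=.87),'w6')
E
```

```text
[0.5754 0.0306 0.1514] -10.61602343881164 0.15290946006538395
carrier wrist [(array([0.6781, 0.0086, 0.2558]), 0.56)]
carrier top []
carrier scene [(array([0.5771, 0.0337, 0.0009]), 0.94)]
lid wrist [(array([0.5758, 0.0283, 0.146 ]), 0.74)]
lid top []
lid scene [(array([0.5747, 0.0355, 0.1451]), 0.81)]
clamp_hinge wrist [(array([0.6805, 0.0107, 0.2568]), 0.74)]
clamp_hinge top []
clamp_hinge scene [(array([0.6672, 0.0103, 0.1247]), 0.71)]
```

View pics/w6.png

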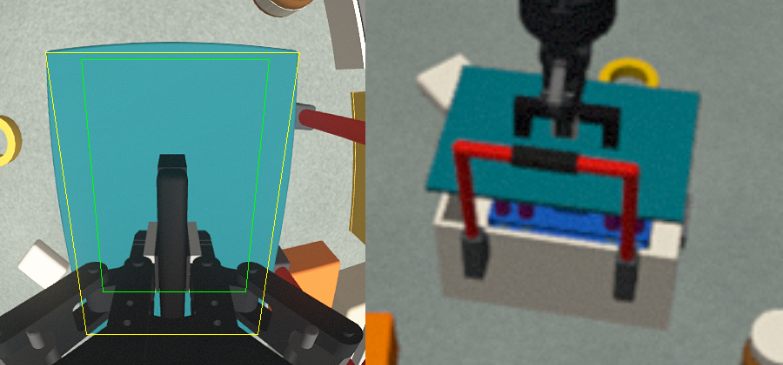

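The lid's corners match the tool-centred overlay (47,50 / 299,54), and in the scene view it hovers level and clear of the bail. Consensus for the carrier is (0.578, 0.0325).

Call:
play_rows(
  increments=[
    [[0.001,0.001,-0.003],[0,0,0],0],
    [[0.003,0.002,-0.009],[0,0,0],0],
    [[0.003,0.002,-0.016],[0,0,0],0],
    [[0.003,0.002,-0.022],[0,0,0],0],
    [[0.003,0.002,-0.027],[0,0,0],0],
    [[0.003,0.002,-0.031],[0,0,0],0],
    [[0.003,0.002,-0.034],[0,0,0],0],
    [[0.003,0.002,-0.036],[0,0,0],0],
    [[0.003,0.002,-0.038],[0,0,0],0],
    [[0.003,0.002,-0.039],[0,0,0],0],
  ],
)

```text
clock: 20.8
ee_pos: [0.5782, 0.0327, 0.1119]
orientation: [0.769, 0.639, 0.0, 0.0]
wrist_force: [0.6, 0.3, -2.4]
width: 0.152
finger_force: 58.8
```

Call:
play_rows(
  increments=[
    [[0,0,-0.001],[0,0,0],0],
    [[0,0,-0.002],[0,0,0],0],
    [[0,0,-0.003],[0,0,0],0],
    [[0,0,-0.004],[0,0,0],0],
    [[0,0,-0.005],[0,0,0],0],
    [[0,0,-0.006],[0,0,0],0],
    [[0,0,-0.006],[0,0,0],0],
    [[0,0,-0.006],[0,0,0],0],
    [[0,0,-0.006],[0,0,0],0],
    [[0,0,-0.006],[0,0,0],0],
  ],
)

```text
clock: 21.63
ee_pos: [0.5783, 0.0328, 0.1073]
orientation: [0.769, 0.639, -0.0, 0.0]
wrist_force: [-4.6, -0.1, 5.7]
width: 0.153
finger_force: 59.9
```

Call:
play_rows(
  increments=[
    [[0,0,0.001],[0,0,0],0.2],
    [[0,0,0.001],[0,0,0],0.3],
    [[0,0,0.001],[0,0,0],0.4],
    [[0,0,0.001],[0,0,0],0.5],
    [[0,0,0.001],[0,0,0],0.5],
    [[0,0,0.015],[0,0,0],0.5],
    [[0,0,0.04],[0,0,0],0.5],
    [[0,0,0.075],[0,0,0],0.5],
    [[0,0,0.115],[0,0,0],0.3],
    [[0,0,0.15],[0,0,0],0.1],
  ],
)

```text
clock: 22.47
ee_pos: [0.5782, 0.0328, 0.2579]
orientation: [0.769, 0.639, 0.0, 0.0]
wrist_force: [1.4, 0.7, 0.2]
width: 0.226
finger_force: 0.0
```

Call:
play_rows(
  increments=[
    [[0,0,0.02],[0,0,0],0],
    [[0,0,0.04],[0,0,0],0],
    [[-0.02,0.005,0.045],[0,0,0],0],
    [[-0.04,0.01,0.045],[0,0,0],0],
    [[-0.05,0.012,0.045],[0,0,0],0],
    [[-0.05,0.012,0.045],[0,0,0],0],
    [[-0.05,0.012,0.045],[0,0,0],0],
    [[-0.05,0.012,0.045],[0,0,0],0],
    [[-0.05,0.012,0.045],[0,0,0],0],
    [[-0.05,0.012,0.045],[0,0,0],0],
  ],
)

```text
clock: 23.3
ee_pos: [0.5286, 0.0446, 0.3005]
orientation: [0.769, 0.639, -0.0, -0.0]
wrist_force: [1.3, 0.3, -0.5]
width: 0.003
finger_force: 0.0
```

```bash
python3 - <<'E'
from h import *
T=wp(); im=snapshot('wrist').copy(); tp=snapshot('top'); sc=snapshot('scene').copy()
print(T[:3,3].round(4), yaw(T[:3,1]),get_state()['width'])
for t in('carrier','lid','clamp_hinge','clamp_bar'):
  for c in ('wrist','top','scene'):print(t,c,[(np.round(d['location'],4),round(d['conf'],2)) for d in mark_of(t,c)[:1]])
draw(im,box((.578,.0325),-10.6,.146,.216,.118),T)
s2=cv2.resize(sc[140:280,220:380],(480,420))
save(cv2.resize(np.hstack([im[:,80:500],s2]),(0,0),fx=.87,fy=.87),'w7')
E
```

```text
[0.5286 0.0446 0.3005] -10.614486544970333 0.0001921912480485753
carrier wrist []
carrier top []
carrier scene [(array([0.5793, 0.0342, 0.0017]), 0.69)]
lid wrist [(array([0.5762, 0.0327, 0.1012]), 0.77)]
lid top [(array([0.5776, 0.0354, 0.1002]), 0.91)]
lid scene [(array([0.5745, 0.0349, 0.1024]), 0.69)]
clamp_hinge wrist [(array([ 0.7219, -0.1791, -0.0038]), 0.54)]
clamp_hinge top []
clamp_hinge scene [(array([0.6667, 0.0115, 0.1271]), 0.92)]
clamp_bar wrist [(array([0.6783, 0.0082, 0.2531]), 0.73)]
clamp_bar top [(array([0.6796, 0.01  , 0.2512]), 0.79)]
clamp_bar scene [(array([0.6817, 0.014 , 0.2524]), 0.94)]
```

View pics/w7.png

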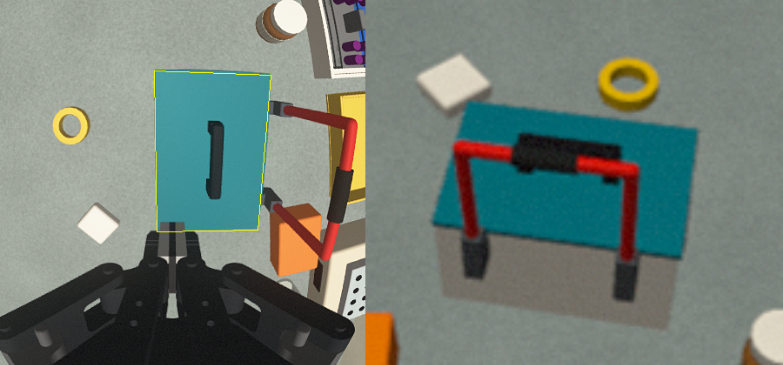

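The lid sits flush on the predicted outline at z ≈ 0.10, and the bail's bar is at (0.680, 0.0105, 0.253). Next I'll go over and behind the bar.

Call:
play_rows(
  increments=[
    [[0.02,-0.004,0.01],[0,0,0],0],
    [[0.05,-0.01,0.02],[0,0,0],0],
    [[0.085,-0.017,0.02],[0,0,0],0],
    [[0.12,-0.024,0.02],[0,0,0],0],
    [[0.155,-0.031,0.02],[0,0,0],0],
    [[0.18,-0.036,0.02],[0,0,0],0],
    [[0.195,-0.039,0.02],[0,0,0],0],
    [[0.197,-0.039,0.02],[0,0,0],0],
    [[0.197,-0.039,0.02],[0,0,0],0],
    [[0.197,-0.039,0.01],[0,0,0],0],
  ],
)

```text
clock: 24.88
ee_pos: [0.7256, 0.0059, 0.3136]
orientation: [0.769, 0.639, 0.001, 0.001]
wrist_force: [-0.4, 0.7, -0.1]
width: 0.003
finger_force: 0.0
```

Call:
play_rows(
  increments=[
    [[0,0,-0.01],[0,0,0],0],
    [[0,0,-0.025],[0,0,0],0],
    [[0,0,-0.045],[0,0,0],0],
    [[0,0,-0.065],[0,0,0],0],
    [[0,0,-0.082],[0,0,0],0],
    [[0,0,-0.095],[0,0,0],0],
    [[0,0,-0.1],[0,0,0],0],
    [[0,0,-0.102],[0,0,0],0],
    [[0,0,-0.102],[0,0,0],0],
    [[0,0,-0.102],[0,0,0],0],
  ],
)

```text
clock: 25.72
ee_pos: [0.7257, 0.0058, 0.2106]
orientation: [0.769, 0.639, 0.001, 0.001]
wrist_force: [-0.4, 0.7, 0.5]
width: -0.001
finger_force: 0.0
```

Call:
play_rows(
  increments=[
    [[-0.01,0.002,0],[0,0,0],0],
    [[-0.02,0.004,0],[0,0,0],0],
    [[-0.03,0.006,0],[0,0,0],0],
    [[-0.04,0.0075,0],[0,0,0],0],
    [[-0.05,0.0095,0],[0,0,0],0],
    [[-0.06,0.0115,-0.003],[0,0,0],0],
    [[-0.07,0.0135,-0.006],[0,0,0],0],
    [[-0.08,0.015,-0.009],[0,0,0],0],
    [[-0.09,0.017,-0.012],[0,0,0],0],
    [[-0.1,0.019,-0.015],[0,0,0],0],
  ],
)

```text
clock: 26.55
ee_pos: [0.6264, 0.0246, 0.196]
orientation: [0.769, 0.639, 0.002, 0.002]
wrist_force: [1.5, -0.5, -1.7]
width: 0.0
finger_force: 1.0
```

```bash
python3 - <<'E'
from h import *
snapshot('scene');snapshot('wrist');snapshot('top');print(get_state()['wrist_force'])
for c in ('wrist','top','scene'):print(c,[(np.round(d['location'],4),round(d['conf'],2)) for d in mark_of('clamp_bar',c)[:1]])
E
```

```text
[0.40699096 0.63168893 0.25576774]
wrist [(array([0.6042, 0.0252, 0.2408]), 0.87)]
top []
scene [(array([0.6091, 0.0275, 0.2411]), 0.61)]
```

Call:
play_rows(
  increments=[
    [[-0.006,0.001,-0.003],[0,0,0],0],
    [[-0.012,0.002,-0.007],[0,0,0],0],
    [[-0.018,0.0035,-0.011],[0,0,0],0],
    [[-0.024,0.0045,-0.016],[0,0,0],0],
    [[-0.03,0.0055,-0.021],[0,0,0],0],
    [[-0.035,0.0065,-0.026],[0,0,0],0],
    [[-0.04,0.0075,-0.032],[0,0,0],0],
    [[-0.043,0.008,-0.037],[0,0,0],0],
    [[-0.044,0.008,-0.039],[0,0,0],0],
    [[-0.044,0.008,-0.039],[0,0,0],0],
  ],
)

```text
clock: 27.68
ee_pos: [0.58, 0.033, 0.1541]
orientation: [0.769, 0.639, -0.001, -0.001]
wrist_force: [-0.5, -0.2, 0.6]
width: -0.003
finger_force: 0.0
```

```bash
python3 - <<'E'
from h import *
snapshot('scene');snapshot('wrist');snapshot('top');print(get_state()['wrist_force'])
for c in ('wrist','top','scene'):print(c,[(np.round(d['location'],4),round(d['conf'],2)) for d in mark_of('clamp_bar',c)[:1]])
E
```

```text
[ 0.12699241 -0.12476515  0.22872534]
wrist [(array([0.5573, 0.0324, 0.198 ]), 0.64)]
top []
scene [(array([0.5618, 0.0352, 0.1977]), 0.81)]
```

Call:
play_rows(
  increments=[
    [[0,0,0.015],[0,0,0],0],
    [[0,0,0.03],[0,0,0],0],
    [[0,0,0.045],[0,0,0],0],
    [[-0.015,0.003,0.05],[0,0,0],0],
    [[-0.028,0.005,0.05],[0,0,0],0],
    [[-0.032,0.006,0.045],[0,0,0],0],
    [[-0.032,0.006,0.035],[0,0,0],0],
    [[-0.032,0.006,0.025],[0,0,0],0],
    [[-0.033,0.006,0.015],[0,0,0],0],
    [[-0.034,0.006,0.005],[0,0,0],0],
  ],
)

```text
clock: 28.82
ee_pos: [0.5403, 0.0404, 0.1575]
orientation: [0.769, 0.639, -0.007, -0.009]
wrist_force: [-24.0, 4.5, 12.5]
width: 0.002
finger_force: 13.9
```

Call:
play_rows(
  increments=[
    [[-0.001,0,-0.007],[0,0,0],0],
    [[-0.002,0.0005,-0.014],[0,0,0],0],
    [[-0.003,0.0005,-0.021],[0,0,0],0],
    [[-0.004,0.001,-0.027],[0,0,0],0],
    [[-0.005,0.001,-0.032],[0,0,0],0],
    [[-0.005,0.001,-0.037],[0,0,0],0],
    [[-0.006,0.001,-0.041],[0,0,0],0],
    [[-0.006,0.001,-0.044],[0,0,0],0],
    [[-0.006,0.001,-0.047],[0,0,0],0],
    [[-0.006,0.001,-0.049],[0,0,0],0],
  ],
)

```text
clock: 29.65
ee_pos: [0.5271, 0.0429, 0.1024]
orientation: [0.769, 0.639, -0.013, -0.015]
wrist_force: [-22.7, 4.8, 1.0]
width: -0.004
finger_force: 11.4
```

The sideways force says the finger slipped past the bar on its −x side. I'll back off that way, rise and look.

Call:
play_rows(
  increments=[
    [[-0.008,0.0015,0.002],[0,0,0],0],
    [[-0.016,0.003,0.004],[0,0,0],0],
    [[-0.024,0.0045,0.01],[0,0,0],0],
    [[-0.03,0.0055,0.025],[0,0,0],0],
    [[-0.03,0.0055,0.045],[0,0,0],0],
    [[-0.03,0.0055,0.065],[0,0,0],0],
    [[-0.03,0.0055,0.085],[0,0,0],0],
    [[-0.03,0.0055,0.105],[0,0,0],0],
    [[-0.03,0.0055,0.125],[0,0,0],0],
    [[-0.03,0.0055,0.14],[0,0,0],0],
  ],
)

```text
clock: 30.48
ee_pos: [0.5125, 0.0449, 0.2533]
orientation: [0.77, 0.639, 0.001, 0.002]
wrist_force: [0.6, -0.0, -0.9]
width: 0.003
finger_force: 0.0
```

```bash
python3 - <<'E'
from h import *
T=wp(); im=snapshot('wrist').copy(); tp=snapshot('top'); sc=snapshot('scene').copy()
s=get_state();print(T[:3,3].round(4), s['wrist_force'])
for t in('lid','clamp_bar'):
  for c in ('wrist','top','scene'):print(t,c,[(np.round(d['location'],4),round(d['conf'],2)) for d in mark_of(t,c)[:1]])
draw(im,box((.578,.0325),-10.6,.146,.216,.118),T)
s2=cv2.resize(sc[140:280,220:380],(480,420))
save(cv2.resize(np.hstack([im[:,80:500],s2]),(0,0),fx=.87,fy=.87),'w8')
E
```

```text
[0.5125 0.0449 0.2533] [ 0.82398215  0.42399289 -0.40986719]
lid wrist [(array([0.579 , 0.0322, 0.101 ]), 0.64)]
lid top []
lid scene [(array([ 0.7099, -0.3298,  0.0032]), 0.68)]
clamp_bar wrist [(array([0.5374, 0.0377, 0.1286]), 0.92)]
clamp_bar top [(array([0.5431, 0.0343, 0.1248]), 0.52)]
clamp_bar scene [(array([0.5442, 0.0423, 0.1278]), 0.97)]
```

View pics/w8.png

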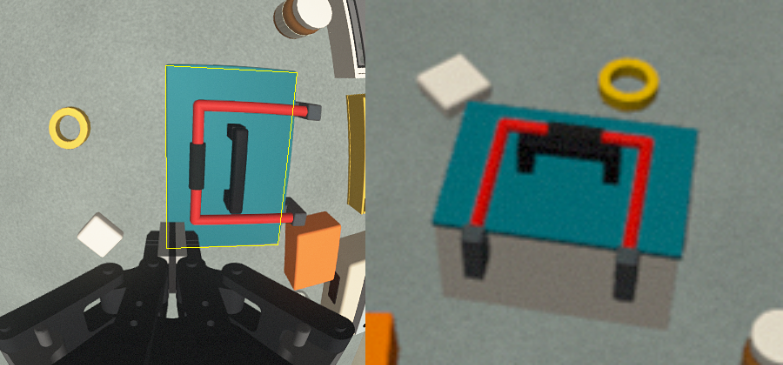

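The bail is down or nearly so, with the bar at z ≈ 0.127, and the lid is still on its outline. I'll press once from directly above the bar to make sure.

Call:
play_rows(
  increments=[
    [[0.014,-0.003,0],[0,0,0],0],
    [[0.025,-0.005,-0.01],[0,0,0],0],
    [[0.027,-0.005,-0.03],[0,0,0],0],
    [[0.027,-0.005,-0.055],[0,0,0],0],
    [[0.027,-0.005,-0.08],[0,0,0],0],
    [[0.027,-0.005,-0.105],[0,0,0],0],
    [[0.027,-0.005,-0.122],[0,0,0],0],
    [[0.027,-0.005,-0.134],[0,0,0],0],
    [[0.027,-0.005,-0.141],[0,0,0],0],
    [[0.027,-0.005,-0.145],[0,0,0],0],
  ],
)

```text
clock: 31.77
ee_pos: [0.5374, 0.0403, 0.1064]
orientation: [0.769, 0.639, -0.001, -0.001]
wrist_force: [-10.0, -0.1, 16.9]
width: 0.003
finger_force: 8.5
```

Call:
play_rows(
  increments=[
    [[0.001,0,0],[0,0,0],0],
    [[0.002,0,-0.0005],[0,0,0],0],
    [[0.002,0,-0.001],[0,0,0],0],
    [[0.002,0,-0.001],[0,0,0],0],
    [[0.002,0,-0.001],[0,0,0],0],
    [[0.002,0,-0.001],[0,0,0],0],
    [[0.002,0,-0.001],[0,0,0],0],
    [[0.002,0,-0.001],[0,0,0],0],
    [[0.002,0,-0.001],[0,0,0],0],
    [[0.002,0,-0.001],[0,0,0],0],
  ],
)

```text
clock: 32.6
ee_pos: [0.5411, 0.0402, 0.1068]
orientation: [0.769, 0.639, 0.001, 0.001]
wrist_force: [-1.5, -0.1, 5.9]
width: -0.003
finger_force: 2.7
```

5.9 N on the bar without motion is well above the hinge's 1.5 N, so the bail is at its stop. I'll retreat.

Call:
play_rows(
  increments=[
    [[0,0,0.005],[0,0,0],0],
    [[0,0,0.015],[0,0,0],0],
    [[0,0,0.03],[0,0,0],0],
    [[0,0,0.05],[0,0,0],0],
    [[-0.01,0,0.07],[0,0,0],0],
    [[-0.03,0,0.09],[0,0,0],0],
    [[-0.05,0,0.11],[0,0,0],0],
    [[-0.06,0,0.13],[0,0,0],0],
    [[-0.06,0,0.14],[0,0,0],0],
    [[-0.06,0,0.14],[0,0,0],0],
  ],
)

```text
clock: 33.43
ee_pos: [0.482, 0.0401, 0.2489]
orientation: [0.769, 0.639, 0.003, 0.003]
wrist_force: [0.0, -0.1, 0.8]
width: -0.0
finger_force: 0.0
```

```bash
python3 - <<'E'
from h import *
T=wp(); im=snapshot('wrist').copy(); sc=snapshot('scene').copy(); snapshot('top')
for t in('lid','clamp_bar'):
  for c in ('wrist','top','scene'):print(t,c,[(np.round(d['location'],4),round(d['conf'],2)) for d in mark_of(t,c)[:1]])
draw(im,box((.578,.0325),-10.6,.146,.216,.118),T)
a=np.radians(-10.6);u=np.array([np.cos(a),np.sin(a)]);c=np.array([.578,.0325])-.04*u
draw(im,box(c,-10.6,.012,.13,.125),T,(0,255,0))
s2=cv2.resize(sc[140:280,220:380],(480,420))
save(cv2.resize(np.hstack([im[:,80:500],s2]),(0,0),fx=.87,fy=.87),'w9')
E
```

```text
lid wrist [(array([0.5767, 0.0364, 0.1018]), 0.65)]
lid top []
lid scene [(array([0.5799, 0.0341, 0.1015]), 0.89)]
clamp_bar wrist [(array([0.5357, 0.035 , 0.1238]), 0.83)]
clamp_bar top []
clamp_bar scene [(array([0.5425, 0.0386, 0.1246]), 0.93)]
```

View pics/w9.png

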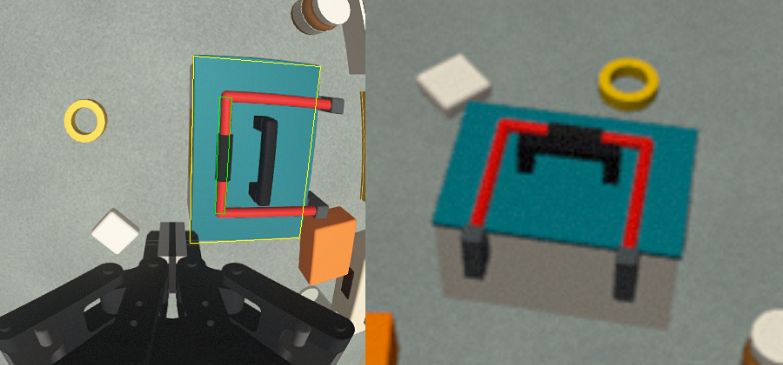

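The bail's crossbar lies on the fully-down overlay (crop column ~222, z ≈ 0.124), the lid is flush, and the arm is clear. I'll hand in.

```bash
python3 -c "
from cell import *
print(finish_job())"
```

```text
the job is handed in; nothing more can be done
None
```

The job is handed in: the rack stands upright in the carrier, the lid sits flush, and the clamp bail is fully down on it, at about 34 s of robot time; the finger slipped off the bar once on the way down (about 25 N at the wrist), with no sign of the lid moving.

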